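# Open the filter box of the dental bench's dust extractor

## Task

Open the dust-filter box on the dental bench: press the orange snap tab all the way in, so that the blue cover is released, then push the cover (its black thumb ramp is there for that) along its rails until it is completely off the filter seat and lies flat on the parking deck beyond the tab. Only press and push with the fingers: do not lift or tip the cover, and leave the bowl, the jar and the plaster cast where they stand.

Things in the scene. Friction and masses are not known exactly. Their poses are not given: they have to be found in the camera images.
- unit: White dust-filter box, fixed, 123 (x) by 250 mm (y), at a varying yaw; a hose port stands out 35 mm at its -y end. Origin: centre of its underside, z up. Its +y is the way the cover slides off. Its deck, the channel's floor, is at z = 70 mm; side walls (inner faces at x = +-49.5 mm) rise 10.5 mm above the deck. Along y: start wall -125 to -114.5 mm, 9 mm above the deck; end stop's face at +115.
- seat (a point): Fixed point: centre of the filter seat at deck height, at y = -63 mm in the box's frame, axes as the box's. The seat ends at y = -12 mm; the cover starts over it. Beside the seat only, grey lips 91 mm apart and up to 13.5 mm above the deck hold the cover's edges down.
- parking (a point): Fixed point on the parking deck, at y = +65 mm in the box's frame, axes as the box's. The cover's centre is over it when the cover has been pushed right up to the end stop, 128 mm from its start; after 100 mm it is off its seat.
- snap_tab (a joint): Tab travel in m: 0 = out, its top 11 mm above the deck, blocking the cover's leading edge; 0.010 = fully in, 1 mm above the deck. It moves straight down, takes about 4 N (a little more when pressed fast) and stays where it is left, with no return spring. The cover's middle is 3 mm clear of the deck, so the tab must be in by more than 8 mm to let it pass.
- tab_top (a point): Centre of the orange snap tab's top face, 44 mm (x) by 40 mm (y); moves with the tab. Axes as the box's. At y = 8.5 mm in the box's frame, 21.5 mm beyond the cover's leading edge at the start.
- thumb_face (a point): Centre of the face to push: the upright back face of the black thumb ramp on the cover, 60 mm wide (x), 18 mm high (9 mm below to 9 mm above this point). Axes as the cover's: +y is the way to push, the face looks to -y. The cover's flat top lies 9 mm below this point and runs 40 mm back from the face. Ahead of it the ramp slopes down over 45 mm.
- cover_mid (a point): Centre of the loose blue cover's plate, 96 (x) by 100 mm (y), 6 mm thick, carried 3 mm above the deck by runners along its sides; 6 mm above the deck, 12 mm below thumb_face and 10 mm ahead (+y) of it. Axes as the box's. Mass about 0.16 kg, 1.5 mm play at either side; once released it slides under about 2 N.
- bowl_mid (a point): Bystander: green mixing bowl, 84 mm across, 55 mm high, open; point on its axis half-way up.
- jar_mid (a point): Bystander: amber jar with white cap, 48 mm across, 70 mm high; point on its axis half-way up.
- cast_mid (a point): Bystander: white plaster dental cast with a yellow row of teeth, 56 by 60 mm, 33 mm high; point half-way up on its axis.
- cover: The loose blue cover itself; origin on the deck at the centre of its underside, 6 mm below cover_mid, same axes.
Mind the look-alikes: they are no part of the job. What is meant by the cover is not green or pink, and is the larger of those in its own colour.

How it is judged:
By the outcome, as a careful person would: the job done as asked, in the order asked, and still so for the second after the job is handed in, with the robot touching nothing.
It also fails if it takes over 38 s, if anything falls off the work surface, if the arm or the gripper's body presses on something with over 40 N, if the wrist force passes 120 N, or if a joint passes its speed limit or range.

## Robot

A 7-joint arm with a two-finger parallel gripper is mounted at the origin on the work surface. World frame = base frame: x ahead of the robot, y to its left, z up, the work surface at z = 0. Lengths are in mm, angles in rad, forces in N, time in s.
With the tool pointing down it reaches from about 425 to 925 mm from the base axis. Payload 6.8 kg.
Tool frame: the origin (TCP) lies midway between the tips of the shut fingers; the grasp point (between the pads) lies 19 mm behind it; z points along the fingers, y is the line along which they close (so a half turn about z gives the same grasp; the last joint's range is limited). The gripper opens to 85 mm and grips with 20 to 120 N. Pads are 22 mm wide; open, the fingers measure 114 mm over their backs; the gripper's body (76 mm by 85 mm) begins 54 mm behind the grasp point. The pads swing forward as they close: fully open they stand 13 mm farther back than shut.
Start: joints at [1.059, 0.477, 0.022, 1.555, -0.011, 1.109, -0.083], TCP at [265.228, -620.726, 231.308] pointing down, gripper open.
Joint ranges: [-2.96, 2.96], [-0.34, 2.1], [-1.41, 1.46], [0.24, 2.44], [-1.37, 4.51], [0.17, 1.92], [-2.96, 2.96]. Speed limits (rad/s): [2.39, 2.39, 3.14, 3.14, 3.14, 3.14, 3.14].

## Interface

Orientations are given as a unit quaternion [x, y, z, w].
In Python, from bench import ctrl gives the robot as it stands.
- The arm moves only by the tool servo_tool, never from a script. Its argument "moves" is a list of rows, each a list of 7 numbers: the shift along the world's x, y, z in cm, then the turn, a rotation vector about the world's x, y, z in rad, then the closure, from 0 (fully open) to 1 (shut). A call has 1 to 10 rows; each row is the pose to reach, as a shift and turn from the pose commanded when the call began; what a row does not reach only later rows make up. A row lasts 1/8 s, in which the tool goes at most 62.5 mm and 10.7 degrees, less where a joint would pass 70% of its speed; a pose out of reach is approached as far as the arm can. A call with a gripper value outside its range is refused whole. The fingers move at their own pace and stop on an object; "squeeze" is the grip in N (left out, the last holds). Time passes only in rows, so rows that repeat a pose let the fingers close. It gives the time, the measured TCP pose, the force, the opening and the grip force at its end, in the units of the state.
- ctrl.observe(): the state, without advancing time (a new reading comes with each control period).
- ctrl.snapshot(name): name is "side" or "top" or "wrist"; returns the picture (420x560x3 uint8, blue, green, red); there is no depth.
- ctrl.camera_model(name): a dict with "vertical_fov" (degrees; the focal length in pixels is half the picture's height over the tangent of half this angle, whatever the lens; pixels are square), "cx", "cy" (the principal point, pixels), "dist" ([k1, k2, p1, p2, k3] as OpenCV has them; the pictures are not rectified), "R" (3x3) and "t" (3): a world point X has camera coordinates R X + t; the wrist camera has in their place "tool_from_camera" (4x4, takes a point from camera to tool coordinates, whose origin is the TCP and whose axes are the flange's). Camera axes: x right, y down, z forward; pixel columns grow to the right and rows downward; lengths in mm; the calibration is good to about 2 mm. A picture is of the moment at which its call begins: read the wrist's pose just before it. camera_model takes no time and is no camera call.
- ctrl.close_job(): hands the job in; it is judged then, once.
The state is a dict: "clock": time; "joints": joint angles; "qd": joint speeds; "joint_torque": joint torques, N m; "eef_pos": TCP position; "ee_rot": TCP orientation; "ft_force": force on the tool from outside, world axes, zero at the start; "torque": the same for the moment, N m; "grip_width": finger opening in mm; "grip_force": force on a finger pad.
Only numpy, scipy, OpenCV 4.12 (cv2) and the standard library are available. Lean on these libraries where they do the work, as an engineer would, in place of code of your own. Each camera call takes 0.05 s, during which the arm holds its last target. There are 200 camera calls.

## Working session

There is one attempt and no reset: what is moved stays moved. The work goes in short steps, Python scripts to look and compute and a tool call to move; the robot and the scene stay as the last step left them, time stands still between calls to the robot, and variables do not carry over. Pictures are saved under pics/ and viewed, at most 10 in all, crops included, and the job is handed in when it is done.

Besides the shell and the picture viewer there is one more tool, called after "Call:" in YAML: its name, and indented under it one key for each argument. servo_tool: Moves the arm, as the interface text tells. Its arguments: {"type":"object","properties":{"moves":{"type":"array"},"squeeze":{"type":"number"}},"required":["moves"]}

```bash
mkdir -p pics; cat > h.py <<'E'
import cv2,numpy as np
from bench import ctrl
def K(m):
    f=210/np.tan(np.radians(m["vertical_fov"])/2)
    return np.array([[f,0,m["cx"]],[0,f,m["cy"]],[0,0,1.]])
def ray(m,uv):
    p=cv2.undistortPoints(np.array(uv,float).reshape(-1,1,2),K(m),np.array(m["dist"],float)).reshape(-1,2)
    R=np.array(m["R"]);t=np.array(m["t"]).ravel()
    d=np.c_[p,np.ones(len(p))]@R
    return -R.T@t,d
def onz(m,uv,z):
    c,d=ray(m,uv); z=np.broadcast_to(z,len(d))
    return c+d*((z-c[2])/d[:,2])[:,None]
def proj(m,X):
    R=np.array(m["R"]);t=np.array(m["t"],float).ravel()
    return cv2.projectPoints(np.array(X,float).reshape(-1,1,3),cv2.Rodrigues(R)[0],t,K(m),np.array(m["dist"],float))[0].reshape(-1,2)
E
python3 - <<'E'
from h import *
for n in("top","side"):
    cv2.imwrite(f"pics/{n}0.png",ctrl.snapshot(n)); m=ctrl.camera_model(n); print(n,{k:np.round(v,3).tolist() for k,v in m.items()})
print(ctrl.observe())
E
```

```text
top {'vertical_fov': 50.934, 'cx': 279.663, 'cy': 211.123, 'dist': [-0.006, 0.0, 0.0, 0.0, 0.0], 'R': [[0.014, -1.0, -0.008], [-0.994, -0.013, -0.104], [0.104, 0.01, -0.994]], 't': [-48.945, 564.556, 1080.297]}
side {'vertical_fov': 52.174, 'cx': 277.963, 'cy': 208.84, 'dist': [-0.109, 0.0, 0.0, 0.0, 0.0], 'R': [[-0.853, -0.522, -0.002], [-0.39, 0.64, -0.662], [0.347, -0.564, -0.749]], 't': [460.803, 283.58, 754.225]}
{'clock': 0.1, 'joints': array([ 1.05893141,  0.47769318,  0.02235486,  1.5563648 , -0.01148926,
        1.1093041 , -0.08310485]), 'qd': array([ 0.00094998, -0.00163151,  0.00110765, -0.00209469,  0.00071301,
       -0.0011548 , -0.00101168]), 'joint_torque': array([ 3.95550480e-03, -5.97765648e+01,  1.61343846e+00, -2.81955224e+01,
        1.28356920e-02,  4.96500594e-03, -8.32924002e-06]), 'eef_pos': array([ 264.96290399, -620.23337392,  230.43428762]), 'ee_rot': array([ 9.79689623e-01,  2.00518254e-01, -2.29568612e-04, -7.87751457e-04]), 'ft_force': array([-0.93725151,  0.14039902, -0.65855848]), 'torque': array([ 0.00908513, -0.02763126, -0.01335694]), 'grip_force': 0.0, 'grip_width': 85.20658279338227}
```

View pics/top0.png

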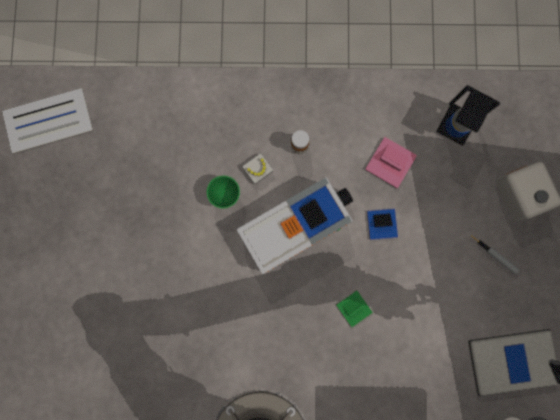

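View pics/side0.png

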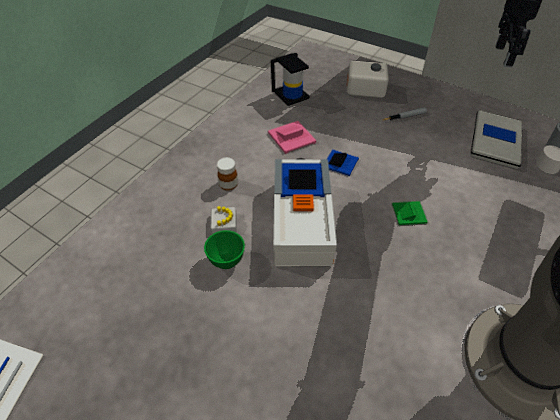

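The top view shows the white box with its blue cover at about (320,210), orange tab at (290,227) and black hose port at (345,197). The parking end is at lower left.

Cover candidates in the top view:
- Blue, large, on the box: (320,210)
- Blue, small, loose: (382,223)
- Pink: (390,162)
- Green: (354,308)

The one meant is the large blue one on the box, next to the orange tab. I'll confirm that in an enlarged crop.

```bash
python3 - <<'E'
from h import *
a=cv2.imread("pics/top0.png")[165:285,225:385]; cv2.imwrite("pics/c1.png",cv2.resize(a,None,fx=5,fy=5,interpolation=cv2.INTER_CUBIC))
E
```

```text
(no output)
```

View pics/c1.png

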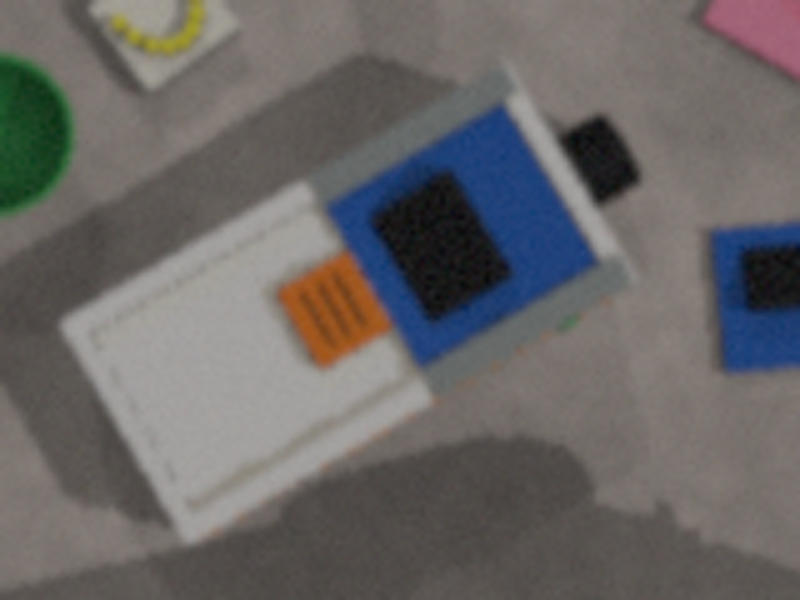

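Confirmed: the large blue cover sits in the box under the grey lips (crop 330–595, 105–360), with its leading edge at the orange tab (335,310) and the black ramp at (440,245). Next I'll fit the box pose from corners.

```bash
cat > fit.py <<'E'
from h import *
from scipy.optimize import least_squares
pts=[((65,322),(-61.5,125,80.5)),((188,540),(61.5,125,80.5)),((280,290),(-22,28.5,81)),((322,366),(22,28.5,81)),
((328,205),(-45.5,-13,79)),((420,362),(45.5,-13,79)),((445,170),(-30,-73,97)),((510,270),(30,-73,97)),((372,214),(-30,-28,79)),((432,320),(30,-28,79))]
m=ctrl.camera_model("top")
uv=np.array([p[0] for p in pts])/5+[224.6,164.6]; B=np.array([p[1] for p in pts],float)
for sgn in(1,-1):
    def W(p,B):
        c,s=np.cos(p[2]),np.sin(p[2]); X=B.copy()
        return np.c_[c*X[:,0]-s*X[:,1]+p[0],s*X[:,0]+c*X[:,1]+p[1],X[:,2]]
    B2=B*[sgn,1,1]
    r=min((least_squares(lambda p:(proj(m,W(p,B2))-uv).ravel(),[500,0,a]) for a in(0,1.5,3,-1.5)),key=lambda r:r.cost)
    print(sgn,np.round(r.x,3),r.cost,np.round(r.fun.reshape(-1,2),1).tolist())
    if sgn==1: print(np.round(W(r.x,np.array([[0,8.5,81],[0,-73,88],[0,65,70.]])),1))
print(onz(m,[(223,192),(300,138),(258,168)],[55,70,33]))
from scipy.spatial.transform import Rotation as Ro
s=ctrl.observe(); print(Ro.from_quat(s["ee_rot"]).as_matrix().round(3))
w=ctrl.camera_model("wrist"); print({k:np.round(v,3).tolist() for k,v in w.items()})
E
python3 fit.py
```

```text
1 [529.531 -77.819   0.549] 5507.06832701698 [[24.9, 44.1], [-25.7, -44.1], [8.4, 15.3], [-9.4, -15.7], [18.8, 31.9], [-19.1, -32.0], [14.2, 19.9], [-11.9, -21.8], [12.0, 21.3], [-12.9, -21.3]]
[[ 525.1  -70.6   81. ]
 [ 567.6 -140.1   88. ]
 [ 495.6  -22.4   70. ]]
-1 [528.966 -77.998   0.547] 5.299382284947002 [[-1.1, -0.4], [0.3, 0.7], [-0.9, -0.3], [0.1, 0.3], [-0.6, -0.4], [0.4, 0.8], [1.2, -1.5], [1.3, 0.2], [-0.8, 0.2], [0.1, 0.4]]
[[608.18053729  99.18633869  55.        ]
 [742.88361669 -89.33809165  70.        ]
 [674.00121829  15.1152971   33.        ]]
[[ 0.92   0.393 -0.001]
 [ 0.393 -0.92   0.001]
 [-0.    -0.002 -1.   ]]
{'vertical_fov': 63.371, 'cx': 282.588, 'cy': 206.625, 'dist': [0.023, 0.0, 0.0, 0.0, 0.0], 'tool_from_camera': [[0.0, -0.946, -0.323, 82.93], [1.0, 0.001, -0.0, -0.5], [0.001, -0.323, 0.946, -143.287], [0.0, 0.0, 0.0, 1.0]]}
```

The mirrored fit is good: origin (529,-78), yaw 0.547, push direction (-0.52, 0.854). I'll go above the tab with the fingers closed across the box.

Call:
servo_tool:
  moves:
    - [2.6,5.5,0,0,0,0.17,0.5]
    - [5.2,11,0,0,0,0.34,1]
    - [7.8,16.5,0,0,0,0.52,1]
    - [10.4,22,0,0,0,0.69,1]
    - [13,27.5,0,0,0,0.86,1]
    - [15.6,33,-0.5,0,0,1.03,1]
    - [18.2,38.5,-1,0,0,1.2,1]
    - [20.8,44,-2,0,0,1.37,1]
    - [23.4,49.5,-3,0,0,1.54,1]
    - [25.8,55.3,-3.1,0,0,1.714,1]
  squeeze: 30

```text
clock: 1.35
eef_pos: [523.0, -66.5, 199.5]
ee_rot: [0.488, 0.873, -0.0, -0.001]
ft_force: [0.7, -0.5, -0.6]
grip_width: 0.2
grip_force: 0.0
```

Call:
servo_tool:
  moves:
    - [0,0,0,0,0,0,1]
    - [0,0,0,0,0,0,1]
    - [0,0,0,0,0,0,1]

```text
clock: 1.72
eef_pos: [522.5, -69.9, 200.1]
ee_rot: [0.491, 0.871, -0.001, -0.0]
ft_force: [-0.6, -0.2, -0.1]
grip_width: 0.0
grip_force: 0.0
```

```bash
cat >> h.py <<'E'
from scipy.spatial.transform import Rotation as Ro
def wrist(fn):
    s=ctrl.observe(); im=ctrl.snapshot("wrist"); cv2.imwrite(fn,im)
    m=dict(ctrl.camera_model("wrist")); T=np.eye(4); T[:3,:3]=Ro.from_quat(s["ee_rot"]).as_matrix(); T[:3,3]=s["eef_pos"]
    C=np.linalg.inv(T@np.array(m["tool_from_camera"])); m["R"]=C[:3,:3]; m["t"]=C[:3,3]
    return s,m,im
E
python3 - <<'E'
from h import *
import pickle
s,m,im=wrist("pics/w1.png"); pickle.dump((s,m),open("w1.pkl","wb")); print(s["clock"],s["eef_pos"],s["ft_force"],s["grip_width"],Ro.from_quat(s["ee_rot"]).as_matrix().round(3).tolist())
E
```

```text
1.725 [522.50875191 -69.89082407 200.06834913] [-0.6063677  -0.2017797  -0.11925306] 0.03756151444394916 [[-0.517, 0.856, -0.001], [0.856, 0.517, -0.001], [-0.0, -0.001, -1.0]]
```

View pics/w1.png

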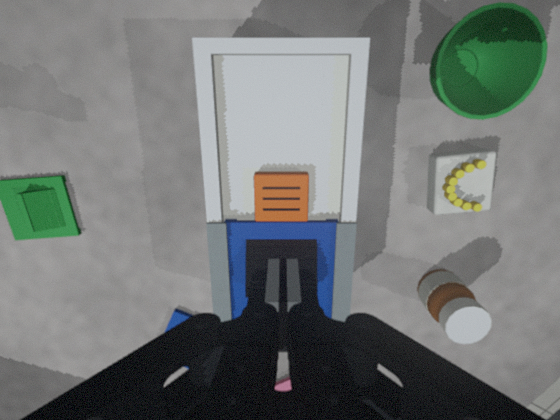

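The wrist view shows the tab at (254–308, 172–221) and the parking-end corners at (193,38) and (369,38). The cover's leading edge is at row 221, and the ramp is behind the fingers. I'll refit.

```bash
python3 - <<'E'
from h import *
import pickle
from scipy.optimize import least_squares
s,m=pickle.load(open("w1.pkl","rb"))
pts=[((193,38),(-61.5,125,80.5)),((369,38),(61.5,125,80.5)),((254,173),(-22,28.5,81)),((308,172),(22,28.5,81)),
((227,221),(-45.5,-13,79)),((336,221),(45.5,-13,79)),((247,239),(-30,-28,79)),((316,239),(30,-28,79))]
uv=np.array([p[0] for p in pts],float);B=np.array([p[1] for p in pts],float)
W=lambda p,B:np.c_[Ro.from_euler('z',p[2]).apply(B)+[p[0],p[1],0]]
r=least_squares(lambda p:(proj(m,W(p,B))-uv).ravel(),[529,-78,.547],loss='soft_l1')
print(r.x,r.cost,(proj(m,W(r.x,B))-uv).round(1).tolist())
print(W(r.x,np.array([[0,12,81],[0,8.5,81],[0,-73,88],[0,65,70.]])).round(1))
E
```

```text
[524.80451694 -76.30254424   0.54512777] 4.560306179984812 [[-0.7, -0.6], [0.6, -0.9], [-0.6, 0.7], [1.2, 1.7], [-0.2, 0.9], [0.1, 0.9], [-1.0, -0.6], [0.9, -0.6]]
[[ 518.6  -66.    81. ]
 [ 520.4  -69.    81. ]
 [ 562.7 -138.7   88. ]
 [ 491.1  -20.7   70. ]]
```

Call:
servo_tool:
  moves:
    - [-0.2,0.2,-4,0,0,0,1]
    - [-0.2,0.2,-8,0,0,0,1]
    - [-0.2,0.2,-11,0,0,0,1]
    - [-0.2,0.2,-11.7,0,0,0,1]
    - [-0.2,0.2,-11.9,0,0,0,1]
    - [-0.2,0.2,-12.1,0,0,0,1]
    - [-0.2,0.2,-12.3,0,0,0,1]

```text
clock: 2.65
eef_pos: [522.0, -66.3, 78.5]
ee_rot: [0.49, 0.872, 0.0, 0.001]
ft_force: [-0.4, 0.2, 3.7]
grip_width: 0.1
grip_force: 2.0
```

Call:
servo_tool:
  moves:
    - [0,0,-0.15,0,0,0,1]
    - [0,0,-0.3,0,0,0,1]
    - [0,0,-0.4,0,0,0,1]
    - [0,0,-0.5,0,0,0,1]
    - [0,0,-0.5,0,0,0,1]

```text
clock: 3.28
eef_pos: [521.4, -65.9, 72.3]
ee_rot: [0.49, 0.872, 0.0, 0.0]
ft_force: [2.5, -2.3, 3.5]
grip_width: -0.0
grip_force: 1.8
```

Call:
servo_tool:
  moves:
    - [0,0,-0.1,0,0,0,1]
    - [0,0,-0.2,0,0,0,1]
    - [0,0,-0.2,0,0,0,1]

```text
clock: 3.65
eef_pos: [521.5, -65.9, 71.0]
ee_rot: [0.49, 0.872, 0.0, 0.0]
ft_force: [0.7, -1.3, 11.1]
grip_width: 0.2
grip_force: 5.5
```

The force jumps to 11 N at z = 71, so the tab is at its bottom. I'll press slightly more, lift, and look.

Call:
servo_tool:
  moves:
    - [0,0,-0.1,0,0,0,1]
    - [0,0,-0.1,0,0,0,1]

```text
clock: 3.9
eef_pos: [521.5, -65.8, 70.9]
ee_rot: [0.49, 0.872, -0.0, 0.001]
ft_force: [-3.8, -0.3, 21.4]
grip_width: 0.2
grip_force: 10.5
```

Call:
servo_tool:
  moves:
    - [0,0,1,0,0,0,1]
    - [0,0,4,0,0,0,1]
    - [2.2,-3.6,7,0,0,0,1]
    - [4.3,-7.2,7,0,0,0,1]
    - [6.0,-10,7,0,0,0,1]
    - [6.0,-10,7,0,0,0,1]
    - [6.0,-10,7,0,0,0,1]

```text
clock: 4.78
eef_pos: [579.9, -164.6, 138.5]
ee_rot: [0.489, 0.872, 0.0, -0.001]
ft_force: [-0.6, 0.0, 0.0]
grip_width: -0.2
grip_force: 0.0
```

```bash
python3 - <<'E'
from h import *
import pickle
s,m,im=wrist("pics/w2.png"); pickle.dump((s,m),open("w2.pkl","wb")); print(s["clock"],s["eef_pos"],s["ft_force"])
E
```

```text
4.775 [ 579.94724919 -164.61023836  138.46941419] [-0.60650166  0.02032239  0.03032034]
```

View pics/w2.png

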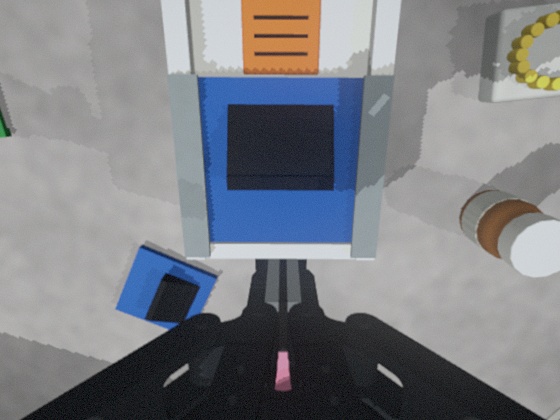

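The view shows the ramp's back top edge at row 190 (columns 227–333), the cover's leading edge at row 76 and the start wall at rows 243–258. The fingers point at row ~265, behind the box wall.

```bash
python3 - <<'E'
from h import *
import pickle
s,m=pickle.load(open("w2.pkl","rb"))
P=onz(m,[(227,190),(333,190),(197,77),(366,77),(212,243),(352,243),(188,260),(374,260)],[97,97,79,79,79,79,79,79])
print(P.round(1)); print(P.reshape(-1,2,3).mean(1).round(1), s["eef_pos"])
b=Ro.from_euler('z',-.546).apply(P-[526.3,-77,0]); print(b.round(1))
print(Ro.from_euler('z',-.546).apply(s["eef_pos"]-[526.3,-77,0]))
E
```

```text
[[ 537.  -154.8   97. ]
 [ 588.  -123.6   97. ]
 [ 491.8 -112.    79. ]
 [ 572.   -63.1   79. ]
 [ 545.8 -197.5   79. ]
 [ 623.7 -149.8   79. ]
 [ 538.  -216.7   79. ]
 [ 643.1 -152.3   79. ]]
[[ 562.5 -139.2   97. ]
 [ 531.9  -87.6   79. ]
 [ 584.8 -173.7   79. ]
 [ 590.6 -184.5   79. ]] [ 579.94724919 -164.61023836  138.46941419]
[[ -31.2  -72.1   97. ]
 [  28.5  -71.9   97. ]
 [ -47.7  -12.1   79. ]
 [  46.3  -11.8   79. ]
 [ -45.9 -113.1   79. ]
 [  45.4 -112.8   79. ]
 [ -62.5 -125.5   79. ]
 [  60.8 -125.    79. ]]
[   0.35376456 -102.73001539  138.46941419]
```

Call:
servo_tool:
  moves:
    - [-0.6,0.8,0,0,0,0,1]
    - [-0.6,0.8,-2.5,0,0,0,1]
    - [-0.6,0.8,-4.5,0,0,0,1]
    - [-0.6,0.8,-5.3,0,0,0,1]
    - [-0.6,0.8,-5.5,0,0,0,1]
    - [-0.6,0.8,-5.5,0,0,0,1]

```text
clock: 5.58
eef_pos: [575.5, -158.0, 84.7]
ee_rot: [0.49, 0.872, 0.0, 0.0]
ft_force: [-0.1, 0.5, -0.2]
grip_width: -0.1
grip_force: 0.0
```

Call:
servo_tool:
  moves:
    - [-0.26,0.43,0,0,0,0,1]
    - [-0.42,0.68,0,0,0,0,1]
    - [-0.57,0.94,0,0,0,0,1]
    - [-0.73,1.2,0,0,0,0,1]
    - [-0.88,1.45,0,0,0,0,1]
    - [-1.04,1.71,0,0,0,0,1]

```text
clock: 6.32
eef_pos: [564.9, -140.9, 84.5]
ee_rot: [0.49, 0.872, 0.0, 0.0]
ft_force: [0.8, -0.3, 1.4]
grip_width: -0.1
grip_force: 0.6
```

Call:
servo_tool:
  moves:
    - [-0.26,0.43,0,0,0,0,1]
    - [-0.52,0.85,0,0,0,0,1]
    - [-0.78,1.28,0,0,0,0,1]
    - [-1.04,1.71,0,0,0,0,1]
    - [-1.3,2.14,0,0,0,0,1]
    - [-1.56,2.56,0,0,0,0,1]

```text
clock: 7.08
eef_pos: [548.9, -115.0, 84.3]
ee_rot: [0.49, 0.872, 0.0, -0.0]
ft_force: [0.9, -0.5, 2.0]
grip_width: -0.2
grip_force: 0.6
```

```bash
python3 - <<'E'
from h import *
s,m,im=wrist("pics/w3.png"); t=ctrl.snapshot("top")[150:270,225:385]
cv2.imwrite("pics/w3.png",np.hstack([cv2.resize(im,(420,315)),cv2.resize(t,(375,315),interpolation=cv2.INTER_CUBIC)])); print(s["eef_pos"],s["ft_force"])
E
```

```text
[ 548.93352386 -114.95456309   84.29706488] [ 0.93864267 -0.49979512  1.9984347 ]
```

View pics/w3.png

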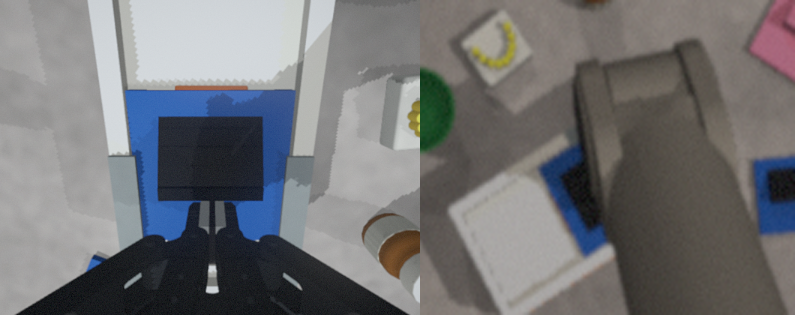

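The cover is sliding flat over the pressed tab, with its leading edge at the tab's far edge. I'll keep pushing.

Call:
servo_tool:
  moves:
    - [-0.26,0.43,0,0,0,0,1]
    - [-0.52,0.85,0,0,0,0,1]
    - [-0.78,1.28,0,0,0,0,1]
    - [-1.04,1.71,0,0,0,0,1]
    - [-1.3,2.14,0,0,0,0,1]
    - [-1.56,2.56,0,0,0,0,1]
    - [-1.82,2.99,0,0,0,0,1]
    - [-2.08,3.42,0,0,0,0,1]

```text
clock: 8.18
eef_pos: [528.1, -80.8, 84.3]
ee_rot: [0.49, 0.872, 0.0, -0.0]
ft_force: [0.5, -0.2, -0.9]
grip_width: -0.4
grip_force: 0.3
```

Call:
servo_tool:
  moves:
    - [-0.21,0.34,0,0,0,0,1]
    - [-0.42,0.68,0,0,0,0,1]
    - [-0.62,1.03,0,0,0,0,1]
    - [-0.83,1.37,0,0,0,0,1]
    - [-1.04,1.71,0,0,0,0,1]
    - [-1.2,1.97,0,0,0,0,1]
    - [-1.3,2.14,0,0,0,0,1]

```text
clock: 9.05
eef_pos: [515.2, -59.5, 84.3]
ee_rot: [0.49, 0.872, 0.0, 0.0]
ft_force: [0.7, -0.4, 0.4]
grip_width: 0.1
grip_force: 0.3
```

Call:
servo_tool:
  moves:
    - [-0.21,0.34,0,0,0,0,1]
    - [-0.42,0.68,0,0,0,0,1]
    - [-0.62,1.03,0,0,0,0,1]
    - [-0.83,1.37,0,0,0,0,1]
    - [-0.94,1.54,0,0,0,0,1]
    - [-1.04,1.71,0,0,0,0,1]

```text
clock: 9.8
eef_pos: [504.9, -42.5, 84.3]
ee_rot: [0.49, 0.872, -0.0, 0.0]
ft_force: [0.2, -0.3, -0.8]
grip_width: 0.3
grip_force: 0.3
```

Call:
servo_tool:
  moves:
    - [-0.08,0.13,0,0,0,0,1]
    - [-0.13,0.21,0,0,0,0,1]
    - [-0.18,0.3,0,0,0,0,1]

```text
clock: 10.18
eef_pos: [503.1, -39.6, 84.3]
ee_rot: [0.49, 0.872, 0.0, 0.0]
ft_force: [0.1, -0.9, 0.1]
grip_width: -0.1
grip_force: 0.4
```

Call:
servo_tool:
  moves:
    - [-0.05,0.09,0,0,0,0,1]
    - [-0.08,0.13,0,0,0,0,1]

```text
clock: 10.42
eef_pos: [502.7, -39.1, 84.4]
ee_rot: [0.49, 0.872, -0.0, 0.001]
ft_force: [1.2, -4.4, 0.5]
grip_width: -0.2
grip_force: 2.4
```

Call:
servo_tool:
  moves:
    - [0.5,-0.85,0,0,0,0,1]
    - [1.0,-1.7,0,0,0,0,1]
    - [1.0,-1.7,2,0,0,0,1]
    - [1.5,-2.5,7,0,0,0,1]
    - [3,-6,12,0,0,0,1]
    - [3,-11,14,0,0,0,1]
    - [3,-16,15,0,0,0,1]
    - [3,-16,15,0,0,0,1]
    - [3,-16,15,0,0,0,1]

```text
clock: 11.55
eef_pos: [532.2, -198.0, 234.0]
ee_rot: [0.49, 0.872, 0.0, -0.0]
ft_force: [-0.0, 0.8, -1.2]
grip_width: -0.1
grip_force: 0.0
```

```bash
python3 - <<'E'
from h import *
s,m,im=wrist("pics/w4.png"); t=ctrl.snapshot("top")[150:270,205:365]; t2=ctrl.snapshot("side")[130:280,190:390]
cv2.imwrite("pics/w4.png",np.hstack([cv2.resize(x,(400,300),interpolation=cv2.INTER_CUBIC) for x in(t,t2)])); print(s["clock"],s["eef_pos"],s["ft_force"])
E
```

```text
11.55 [ 532.18056889 -197.9844841   233.97497921] [-0.01680362  0.81538403 -1.18627318]
```

View pics/w4.png

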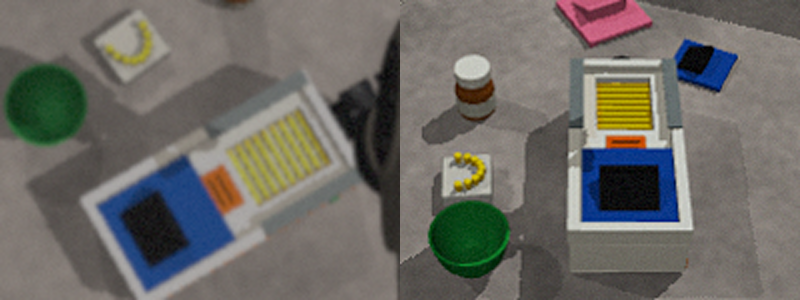

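The cover lies flat against the end stop. In the left panel it spans about (95–235, 155–290), the yellow filter is fully exposed at (280,155), and the tab is in. The bowl and cast haven't moved, and the force stop at 4.4 N confirms contact with the end. I'm handing it in.

```bash
python3 -c "
from bench import ctrl
print(ctrl.close_job())"
```

```text
the job is handed in; nothing more can be done
None
```

The snap tab is pressed all the way in and the blue cover lies flat on the parking deck, up against the end stop and completely off the filter seat; the bowl, jar and cast were not touched, and the job was handed in at about 11.7 s.

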